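# Strip the electrolysis cell

### The job

The run is over and the bolts are out: take the flow cell on its dark steel stand apart from the top down and lay each part flat in the middle of its own place, upright as it came off and lengthwise along the place (either way round): the end plate on the grey mat, the graphite electrode in the steel tray, the spacer frame on the wire draining rack, and the steel electrode on the balance pan for weighing. Set each part down on its place rather than letting it drop, and leave the glass beaker where it stands.

Things in the scene. Friction and masses are not known exactly. Their poses are not given: they have to be found in the camera images.
- end_plate_c (a point): Top part of the cell: cream end plate 90 x 60 mm, 22 mm thick, six bolt holes, two white hose barbs standing 20 mm up from its top, 24 mm either side of the middle along x. Bonded under it a black gasket 82 x 52 mm, 4 mm thick. Height without barbs 26 mm; grip across the 60 mm. Site: middle of the 90 x 60 mm rectangle, half-way up; x along the 90 mm, z up.
- anode_c (a point): Graphite electrode, second from top: brittle dark grey plate 90 x 60 mm, 10 mm thick, bare, with a broad lug (30 mm wide, 27 mm long, brass stud) out of its +x end, seen beside the end plate from above. It lies between gaskets 4 mm thick and 4 mm smaller all round, so its edges have 4 mm grooves above and below. Site: middle of the 90 x 60 mm rectangle, half-way up; x along the 90 mm, z up.
- frame_c (a point): Spacer frame, third from top: white plastic frame 90 x 60 mm, 14 mm thick, open window with mesh; black gaskets 82 x 52 mm, 4 mm thick bonded on top and underneath (22 mm high in all; grip the middle 14 mm). A white hose barb sticks 20 mm out of each end, at opposite corners. Site: middle of the 90 x 60 mm rectangle, half-way up; x along the 90 mm, z up.
- cathode_c (a point): Steel electrode, lowest loose part: bare bright plate 90 x 60 mm, 8 mm thick, with a narrow lug (16 mm wide, 29 mm long, with a hole) out of its -x end. It lies on the 4 mm gasket of the fixed lower end plate, which leaves a 4 mm groove under its edges. Site: middle of the 90 x 60 mm rectangle, half-way up; x along the 90 mm, z up.
- cell_stand: Dark steel stand 190 x 120 x 20 mm, fixed, carrying the cell's fixed lower end plate (cream, 90 x 60 x 22 mm) and 4 mm gasket. Origin at bench level under the middle, x along the 190 mm. Parts lie on it in line; undersides above the bench: steel electrode 46 mm, frame 54, graphite 76, end plate 86 (its top 112, barbs 132).
- mat: Grey ribbed silicone mat, 160 x 120 mm, fixed: the end plate's place. Origin at bench level under its middle, x along the 160 mm; its top is 4 mm above the origin (rim bead 6 mm).
- tray: Shallow steel tray, 184 x 148 mm outside, 176 x 140 mm inside, rim 25 mm high, fixed: the graphite electrode's place. Origin at bench level under its middle, x along the 184 mm; its inner floor is 4 mm above the origin.
- rack: Draining rack of parallel steel wires on four black feet, 160 x 116 mm, fixed: the spacer frame's place. Origin at bench level under its middle, x along the 160 mm; the flat grid's top is 30 mm above the origin.
- balance: Laboratory balance, white housing 215 x 150 mm, fixed: the steel electrode's place is its rectangular steel pan, 136 x 126 mm. Origin at bench level straight under the pan's middle, x along the 136 mm, display towards -x; the pan's top is 44 mm above the origin, the housing lower.
- beaker: Bystander: empty glass beaker 70 mm across, 90 mm high, standing loose on the robot's side of the places. Origin at the centre of its underside.
There are look-alikes about, which are no part of the job. Of the things like the part that bears end_plate_c, leave any that is blue or pink; of the rest the smaller one is meant.

How it is judged:
By the outcome, as a careful person would: the job done as asked, in the order asked, and still so for the second after the job is handed in, with the robot touching nothing.
It also fails if it takes over 128 s, if anything falls off the work surface, if the arm or the gripper's body presses on something with over 40 N, if the wrist force passes 120 N, or if a joint passes its speed limit or range.

### The arm

A 7-joint arm with a two-finger parallel gripper is mounted at the origin on the work surface. World frame = base frame: x ahead of the robot, y to its left, z up, the work surface at z = 0. Lengths are in m, angles in rad, forces in N, time in s.
With the tool pointing down it reaches from about 0.425 to 0.925 m from the base axis. Payload 6.8 kg.
Tool frame: the origin (TCP) lies midway between the tips of the shut fingers; the grasp point (between the pads) lies 19 mm behind it; z points along the fingers, y is the line along which they close (so a half turn about z gives the same grasp; the last joint's range is limited). The gripper opens to 85 mm and grips with 20 to 120 N. Pads are 22 mm wide; open, the fingers measure 114 mm over their backs; the gripper's body (76 mm by 85 mm) begins 54 mm behind the grasp point. The pads swing forward as they close: fully open they stand 13 mm farther back than shut.
Start: joints at [-1.447, 0.477, 0.022, 1.555, -0.011, 1.109, -0.083], TCP at [0.155, 0.657, 0.231] pointing down, gripper open.
Joint ranges: [-2.96, 2.96], [-0.34, 2.1], [-1.41, 1.46], [0.24, 2.44], [-1.37, 4.51], [0.17, 1.92], [-2.96, 2.96]. Speed limits (rad/s): [2.39, 2.39, 3.14, 3.14, 3.14, 3.14, 3.14].

### API

Orientations are given as a unit quaternion [w, x, y, z].
In Python, from station import bot, imaging gives the robot as it stands.
- The arm moves only by the tool move_arm, never from a script. Its argument "commands" is a list that holds one entry, the list of rows, each a list of 7 numbers: the shift along the tool's x, y, z in m, then the turn, a rotation vector about the tool's x, y, z in degrees, then the finger opening in m, from 0 to 0.0854. In form: [[[x, y, z, rx, ry, rz, grip], ...]]. A call has 1 to 20 rows; each row shifts and turns the commanded pose from where the row before left it, along the tool's axes as they then stand; what a row does not reach is not made up. A row lasts 1/8 s, in which the tool goes at most 62.5 mm and 10.7 degrees, less where a joint would pass 70% of its speed; a pose out of reach is approached as far as the arm can. A call is refused whole if a number of a shift passes 0.0625 or a number of a turn 10.7, either way. A call with a gripper value outside its range is refused whole. The fingers move at their own pace and stop on an object; "squeeze" is the grip in N (left out, the last holds). Time passes only in rows, so rows that do not move let the fingers close. It gives the time, the measured TCP pose, the force, the opening and the grip force at its end, in the units of the state.
- bot.get_obs(): the state, without advancing time (a new reading comes with each control period).
- imaging.read_camera(name): name is "scene" or "side" or "wrist"; returns the picture (420x560x3 uint8, red, green, blue); there is no depth.
- imaging.calibration(name): a dict with "intrinsics" (3x3 intrinsics, pixels), "extrinsics" (4x4, takes a point from camera to world coordinates); the wrist camera has in their place "mount" (4x4, takes a point from camera to tool coordinates, whose origin is the TCP and whose axes are the flange's). Camera axes: x right, y down, z forward; pixel columns grow to the right and rows downward; lengths in m; the calibration is good to about 2 mm. A picture is of the moment at which its call begins: read the wrist's pose just before it. calibration takes no time and is no camera call.
- bot.hand_in(): hands the job in; it is judged then, once.
The state is a dict: "t": time; "q": joint angles; "joint_vel": joint speeds; "joint_torque": joint torques, N m; "eef_pos": TCP position; "tool_rot": TCP orientation; "contact_force": force on the tool from outside, world axes, zero at the start; "torque": the same for the moment, N m; "gripper_width": opening from 0.0 (shut) to 1.0 (fully open); "grasp_force": force on a finger pad.
Only numpy, scipy, OpenCV 4.12 (cv2) and the standard library are available. Lean on these libraries where they do the work, as an engineer would, in place of code of your own. Each camera call takes 0.05 s, during which the arm holds its last target. There are 200 camera calls.

## Working session

There is one attempt and no reset: what is moved stays moved. The work goes in short steps, Python scripts to look and compute and a tool call to move; the robot and the scene stay as the last step left them, time stands still between calls to the robot, and variables do not carry over. Pictures are saved under pics/ and viewed, at most 14 in all, crops included, and the job is handed in when it is done.

Besides the shell and the picture viewer there is one more tool, called after "Call:" as name(argument=value, ...) on one line, values as JSON. move_arm: Moves the arm, as the interface text tells. Its arguments: {"type":"object","properties":{"commands":{"type":"array","items":{"type":"array","items":{"type":"array","items":{"type":"number"}}}},"squeeze":{"type":"number"}},"required":["commands"]}

```bash
mkdir -p pics; ls; python3 - <<'E'
from station import bot, imaging
import cv2
o=bot.get_obs()
print(o['t'],o['eef_pos'],o['tool_rot'],o['gripper_width'])
for n in ["scene","side"]:
    im=imaging.read_camera(n); cv2.imwrite(f'pics/{n}0.png',im[:,:,::-1])
    print(n,imaging.calibration(n))
print(imaging.calibration("wrist"))
im=imaging.read_camera("wrist"); cv2.imwrite('pics/wrist0.png',im[:,:,::-1])
E
```

```text
pics
0.0 [0.15493248 0.65634985 0.23033674] [-3.89664724e-05  1.15626606e-01  9.93292322e-01 -9.21559860e-04] 1.0039571009305674
scene {'intrinsics': array([[459.37097122,   0.        , 280.91569227],
       [  0.        , 459.37097122, 213.36347617],
       [  0.        ,   0.        ,   1.        ]]), 'extrinsics': array([[ 0.56552422,  0.49635786, -0.65864348,  1.38544298],
       [ 0.82471882, -0.33588934,  0.45499145, -0.72554554],
       [ 0.00460727, -0.80050436, -0.59930923,  0.92042944],
       [ 0.        ,  0.        ,  0.        ,  1.        ]])}
side {'intrinsics': array([[380.26102385,   0.        , 273.13578327],
       [  0.        , 380.26102385, 202.19703511],
       [  0.        ,   0.        ,   1.        ]]), 'extrinsics': array([[ 9.69590879e-01, -1.41813078e-01,  1.99455707e-01,
         2.46474973e-01],
       [-2.44731317e-01, -5.62950766e-01,  7.89425752e-01,
        -8.93642866e-01],
       [ 3.32847491e-04, -8.14233066e-01, -5.80538029e-01,
         7.01870939e-01],
       [ 0.00000000e+00,  0.00000000e+00,  0.00000000e+00,
         1.00000000e+00]])}
{'intrinsics': array([[336.99755996,   0.        , 275.61390077],
       [  0.        , 336.99755996, 216.56469239],
       [  0.        ,   0.        ,   1.        ]]), 'mount': array([[ 1.22062697e-03, -9.46126133e-01, -3.23796001e-01,
         8.20734756e-02],
       [ 9.99999255e-01,  1.14816657e-03,  4.14815693e-04,
        -1.43665152e-05],
       [-2.06962244e-05, -3.23796266e-01,  9.46126830e-01,
        -1.41876420e-01],
       [ 0.00000000e+00,  0.00000000e+00,  0.00000000e+00,
         1.00000000e+00]])}
```

View pics/scene0.png

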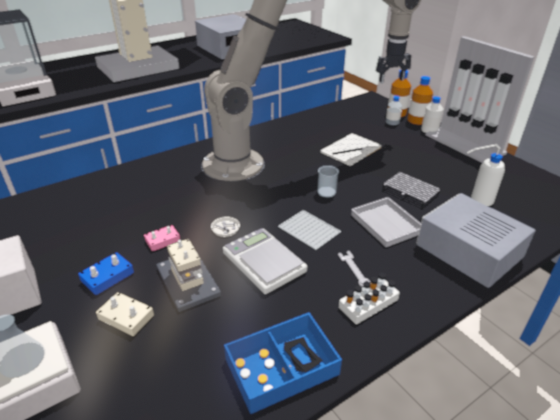

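View pics/side0.png

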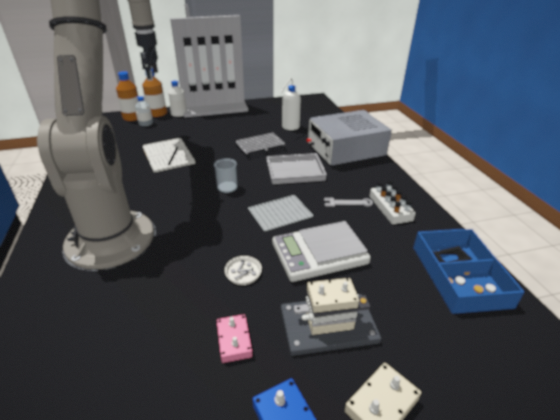

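The scene view shows the stacked cell at (187,265), loose look-alikes at (125,313), (105,272) and (162,237), balance pan at (268,257), rack at (310,229), tray at (387,221), mat at (411,187) and beaker at (327,182). In the side view: cell (331,300), pan (335,244), rack (281,212), tray (296,168), mat (260,143), beaker (227,176).

```bash
cat > h.py <<'E'
import numpy as np, cv2
from station import bot, imaging
from scipy.spatial.transform import Rotation as R
def cam(name,o=None):
    c=imaging.calibration(name); K=np.array(c['intrinsics'])
    if name!='wrist': return K,np.array(c['extrinsics'])
    o=o or bot.get_obs(); T=np.eye(4); w,x,y,z=o['tool_rot']
    T[:3,:3]=R.from_quat([x,y,z,w]).as_matrix(); T[:3,3]=o['eef_pos']
    return K,T@np.array(c['mount'])
def plane(KT,uv,z):
    K,T=KT; uv=np.atleast_2d(uv).astype(float)
    d=np.c_[uv,np.ones(len(uv))]@np.linalg.inv(K).T@T[:3,:3].T
    return T[:3,3]+d*((z-T[2,3])/d[:,2])[:,None]
def proj(KT,P):
    K,T=KT; p=(np.atleast_2d(P)-T[:3,3])@T[:3,:3]@K.T
    return p[:,:2]/p[:,2:]
def shot(name,fn=None):
    o=bot.get_obs(); KT=cam(name,o); im=imaging.read_camera(name)[:,:,::-1].copy()
    if fn: cv2.imwrite('pics/'+fn,im)
    return o,KT,im
def togo(o,xyz):   # world shift in tool axes
    w,x,y,z=o['tool_rot']; return R.from_quat([x,y,z,w]).inv().apply(np.array(xyz)-o['eef_pos'])
E
python3 - <<'E'
from h import *
S=cam('scene');D=cam('side')
for n,a,b,z in [('cell',(184,250),(331,290),.112),('pan',(268,257),(335,244),.044),('rack',(310,229),(281,212),.03),('tray',(387,222),(296,170),.01),('mat',(411,187),(260,143),.004),('beaker',(327,195),(227,188),0.),('bigplate',(125,310),(385,400),.02)]:
    print(n,plane(S,a,z).round(3),plane(D,b,z).round(3))
a=cv2.imread('pics/scene0.png')[130:330,80:480]; b=cv2.imread('pics/side0.png')[110:370,200:420]
cv2.imwrite('pics/c.png',cv2.resize(a,(800,400),interpolation=cv2.INTER_CUBIC))
E
```

```text
cell [[ 0.487 -0.416  0.112]] [[ 0.488 -0.416  0.112]]
pan [[ 0.571 -0.207  0.044]] [[ 0.582 -0.218  0.044]]
rack [[ 0.524 -0.021  0.03 ]] [[ 0.488 -0.034  0.03 ]]
tray [[0.615 0.223 0.01 ]] [[0.611 0.219 0.01 ]]
mat [[0.511 0.449 0.004]] [[0.536 0.468 0.004]]
beaker [[0.376 0.169 0.   ]] [[0.358 0.178 0.   ]]
bigplate [[ 0.512 -0.603  0.02 ]] [[ 0.526 -0.605  0.02 ]]
```

View pics/wrist0.png

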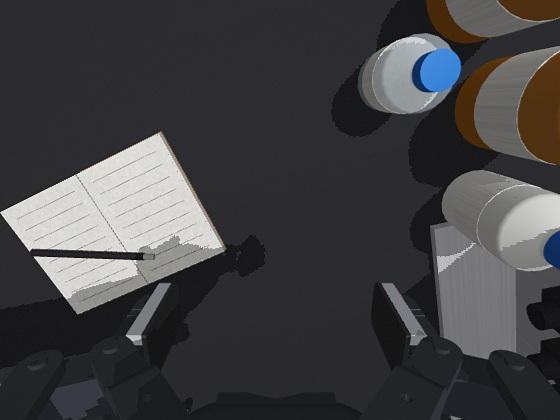

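The wrist view shows only the notebook (110,220) and bottles at the start spot. I'll move towards the mat and tray.

Call:
move_arm(commands=[[[-0.055, -0.024, -0.01, 0, 0, 0, 0.085], [-0.055, -0.024, -0.01, 0, 0, 0, 0.085], [-0.055, -0.024, -0.01, 0, 0, 0, 0.085], [-0.055, -0.024, -0.01, 0, 0, 0, 0.085], [-0.055, -0.024, -0.01, 0, 0, 0, 0.085], [-0.055, -0.024, 0, 0, 0, 0, 0.085], [-0.055, -0.024, 0, 0, 0, 0, 0.085], [0, 0, 0, 0, 0, 0, 0.085]]])

```text
t: 1.15
eef_pos: [0.4962, 0.3992, 0.2811]
tool_rot: [0.001, 0.121, 0.993, -0.001]
contact_force: [-1.6, 0.2, -0.0]
gripper_width: 0.999
grasp_force: 0.0
```

```bash
python3 - <<'E'
from h import *
o,KT,im=shot('wrist','w1.png'); print(o['t'],o['eef_pos'],o['tool_rot'],o['q'])
import json; json.dump([k.tolist() for k in KT],open('w1.json','w'))
E
```

```text
1.15 [0.49624594 0.39922572 0.28114601] [ 0.00126913  0.12073697  0.99268295 -0.00123919] [-0.89878341  0.37501928  0.16343782  1.60321414 -0.06096038  1.16882853
  0.60609711]
```

View pics/w1.png

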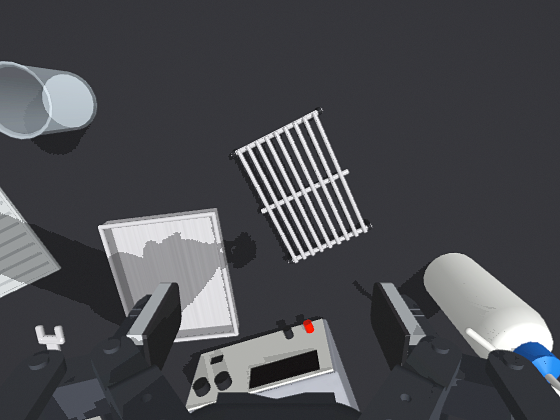

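The wrist view shows the draining rack at (303,187), so the striped thing near y≈0 is the mat. The tray corners are at about (98,225), (217,209) and (239,335). The beaker is at (60,100), and a corner of the mat is at the left edge.

```bash
python3 - <<'E'
from h import *
import json
KT=[np.array(k) for k in json.load(open('w1.json'))]; im=cv2.imread('pics/w1.png')
g=cv2.cvtColor(im,cv2.COLOR_BGR2GRAY)
m=np.zeros_like(g); m[90:280,222:385]=g[90:280,222:385]>140
pts=np.argwhere(m)[:,::-1]
P=plane(KT,pts,.03)[:,:2]
r=cv2.minAreaRect((P*1000).astype(np.float32)); print('rack',r, pts.min(0),pts.max(0))
# tray
m=np.zeros_like(g); m[195:350,85:250]=g[195:350,85:250]>140
T=plane(KT,[(98,225),(217,209),(239,335)],.025)[:,:2]; print(T,np.linalg.norm(np.diff(T,axis=0),axis=1),(T[0]+T[2])/2)
E
```

```text
rack ((535.4945678710938, 383.27801513671875), (161.1866455078125, 203.40969848632812), 12.383363723754883) [222 108] [371 279]
[[0.5071288  0.16543108]
 [0.52255513 0.31748627]
 [0.7100922  0.29264446]] [0.15283571 0.18917523] [0.6086105  0.22903777]
```

Call:
move_arm(commands=[[[-0.03, -0.055, 0, 0, 0, 0, 0.085], [-0.01, -0.06, 0, 0, 0, 0, 0.085], [0, -0.06, 0, 0, 0, 0, 0.085], [0, -0.06, 0, 0, 0, 0, 0.085], [0, -0.06, 0, 0, 0, 0, 0.085], [0, -0.06, 0, 0, 0, 0, 0.085], [0, -0.06, 0, 0, 0, 0, 0.085], [0, -0.06, 0, 0, 0, 0, 0.085], [0, 0, 0, 0, 0, 0, 0.085]]])

```text
t: 2.33
eef_pos: [0.4195, -0.069, 0.2814]
tool_rot: [0.0, 0.118, 0.993, 0.0]
contact_force: [0.8, 1.0, -0.0]
gripper_width: 0.995
grasp_force: 0.0
```

```bash
python3 - <<'E'
from h import *
o,KT,im=shot('wrist','w2.png'); print(o['t'],o['eef_pos'],o['tool_rot'],o['q'])
import json; json.dump([k.tolist() for k in KT],open('w2.json','w'))
E
```

```text
2.325 [ 0.419547   -0.06903013  0.28142052] [5.62645414e-05 1.18338571e-01 9.92973265e-01 2.74215659e-04] [-0.42175766 -0.0215105   0.43827598  2.07465184  0.00971184  1.08627032
  1.34547039]
```

View pics/w2.png

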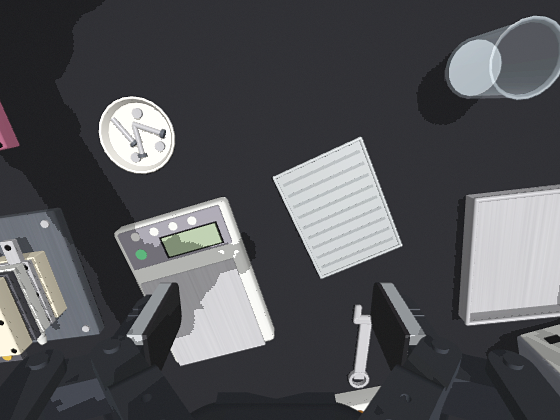

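The view shows the mat with corners (274,179), (361,138), (402,244), (320,277). The balance housing corners are at (116,232), (226,198), (273,335), and the cell is at the left edge. I'll move over the cell.

```bash
python3 - <<'E'
from h import *
import json
def ld(n): return [np.array(k) for k in json.load(open(n+'.json'))]
def rect(n,P):
    r=cv2.minAreaRect((P[:,:2]*1000).astype(np.float32)); b=cv2.boxPoints(r)
    (w,h)=r[1]; e=b[1]-b[0]; f=b[2]-b[1]; l=e if np.hypot(*e)>np.hypot(*f) else f
    print(n,np.round(r[0],1),np.round(r[1],1),'yaw',round(np.degrees(np.arctan2(l[1],l[0]))%180,1))
K1=ld('w1');K2=ld('w2')
im=cv2.imread('pics/w1.png');g=cv2.cvtColor(im,cv2.COLOR_BGR2GRAY)
m=np.zeros_like(g); m[90:280,222:385]=g[90:280,222:385]>140; m[195:,:245]=0
n,l,s,c=cv2.connectedComponentsWithStats(m)
k=1+np.argmax(s[1:,4]); rect('rack',plane(K1,np.argwhere(l==k)[:,::-1],.03))
im=cv2.imread('pics/w2.png');g=cv2.cvtColor(im,cv2.COLOR_BGR2GRAY)
m=(g>120).astype(np.uint8); n,l,s,c=cv2.connectedComponentsWithStats(m)
k=l[205,330]; print(s[k]); rect('mat',plane(K2,np.argwhere(l==k)[:,::-1],.006))
print('tray', plane(K2,[(467,195),(460,325)],.025)[:,:2])
E
```

```text
rack [526.  426.7] [161.1 114.5] yaw 12.4
[  273   137   130   142 10733]
mat [492.3  -0.8] [160.  119.9] yaw 11.5
tray [[0.50001882 0.15257605]
 [0.68943906 0.13263774]]
```

Call:
move_arm(commands=[[[-0.01, -0.055, 0, 0, 0, 0, 0.085], [-0.01, -0.055, 0, 0, 0, 0, 0.085], [-0.01, -0.055, 0, 0, 0, 0, 0.085], [-0.01, -0.055, 0, 0, 0, 0, 0.085], [-0.01, -0.055, 0, 0, 0, 0, 0.085], [-0.01, -0.055, 0, 0, 0, 0, 0.085], [0, 0, 0, 0, 0, 0, 0.085]]])

```text
t: 3.25
eef_pos: [0.4038, -0.4036, 0.2807]
tool_rot: [-0.001, 0.117, 0.993, -0.001]
contact_force: [1.1, 0.5, -0.4]
gripper_width: 0.995
grasp_force: 0.0
```

```bash
python3 - <<'E'
from h import *
o,KT,im=shot('wrist','w3.png'); print(o['t'],o['eef_pos'],o['tool_rot'],o['q'])
import json; json.dump([k.tolist() for k in KT],open('w3.json','w'))
E
```

```text
3.25 [ 0.40377185 -0.40357912  0.28067306] [-7.40914700e-04  1.16938577e-01  9.93138311e-01 -1.05606898e-03] [ 0.0852097   0.31313663  0.74640959  1.78844558 -0.23052507  1.13000218
  2.2429711 ]
```

View pics/w3.png

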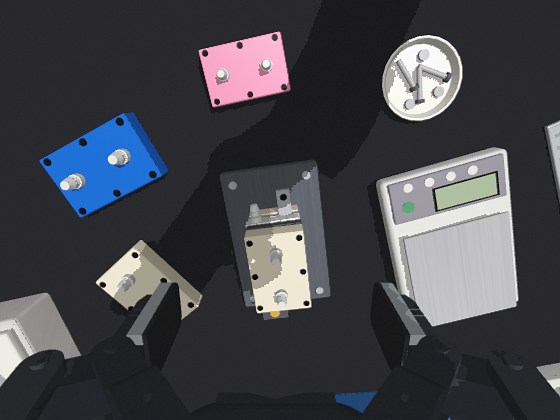

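The view shows the cell's end plate with corners near (246,237), (303,225), (311,303), (253,312). Its lug stud is at (272,314), i.e. cell +x points down in the image. The balance pan corners are near (402,238), (509,211), (519,303), (417,327).

```bash
python3 - <<'E'
from h import *
import json
KT=[np.array(k) for k in json.load(open('w3.json'))]
def rect(n,P):
    r=cv2.minAreaRect((P[:,:2]*1000).astype(np.float32)); b=cv2.boxPoints(r)
    e=b[1]-b[0]; f=b[2]-b[1]; l=e if np.hypot(*e)>np.hypot(*f) else f
    print(n,np.round(r[0],1),np.round(r[1],1),'yaw',round(np.degrees(np.arctan2(l[1],l[0]))%180,1))
im=cv2.imread('pics/w3.png');hsv=cv2.cvtColor(im,cv2.COLOR_BGR2HSV)
print(hsv[300,270],hsv[232,262],hsv[222,262],hsv[260,290])
m=((hsv[:,:,2]>200)&(hsv[:,:,1]>15)&(hsv[:,:,1]<90)).astype(np.uint8)
m[:, :235]=0;m[:,325:]=0;m[:218]=0;m[325:]=0
m=cv2.morphologyEx(m,cv2.MORPH_OPEN,np.ones((3,3)))
n,l,s,c=cv2.connectedComponentsWithStats(m);k=1+np.argmax(s[1:,4]);print(s[k])
rect('end',plane(KT,np.argwhere(l==k)[:,::-1],.112))
c=plane(KT,[(246,237),(303,225),(311,303),(253,312)],.112); rect('end man',c)
rect('pan',plane(KT,[(402,238),(509,211),(519,303),(417,327)],.044))
rect('stand',plane(KT,[(220,176),(316,161),(330,297)],.02)); print(plane(KT,[(220,176),(316,161),(330,297)],.02).round(4))
v=im.copy(); v[l==k]=(0,0,255)
cv2.imwrite('pics/c3.png',np.hstack([cv2.resize(a[150:330,210:340],None,fx=3,fy=3,interpolation=cv2.INTER_NEAREST) for a in (im,v)]))
E
```

```text
[ 22  29 239] [ 22  42 135] [ 30   6 137] [ 23  28 239]
[ 253  231   57   81 2478]
end [ 487.9 -420.9] [58.7 89. ] yaw 173.8
end man [ 484.5 -421.8] [63.1 93. ] yaw 173.6
pan [ 574.7 -204.5] [133.1 132.6] yaw 3.0
stand [ 488.9 -420.7] [117.1 188.7] yaw 174.7
[[ 0.3914 -0.4705  0.02  ]
 [ 0.4004 -0.3537  0.02  ]
 [ 0.5883 -0.3711  0.02  ]]
```

View pics/c3.png

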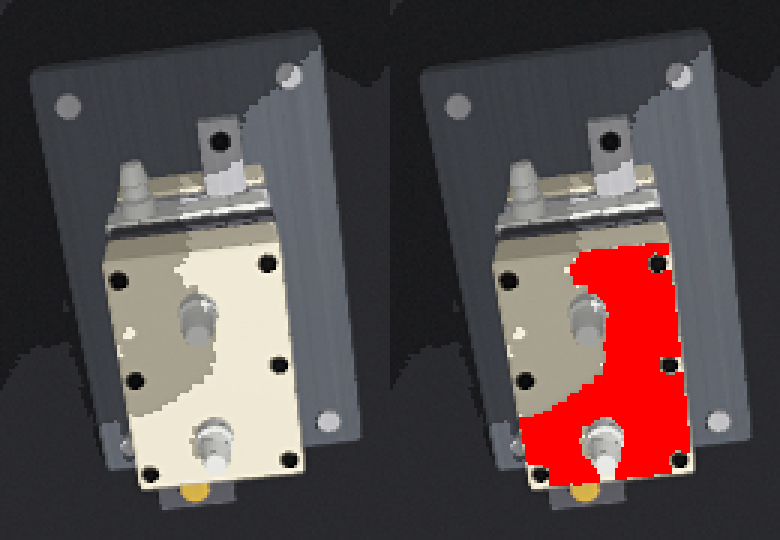

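Call:
move_arm(commands=[[[-0.043, 0.0013, 0, 0, 0, 0, 0.085], [-0.043, 0.0013, 0, 0, 0, 0, 0.085], [0, 0, -0.0, 0, 0, -7.7, 0.085], [0, 0, 0.04, 0, 0, 0, 0.085], [0, 0, 0.04, 0, 0, 0, 0.085], [0, 0, 0, 0, 0, 0, 0.085], [0, 0, 0, 0, 0, 0, 0.085]]], squeeze=40)

```text
t: 4.18
eef_pos: [0.4895, -0.4175, 0.2026]
tool_rot: [0.001, 0.048, 0.999, -0.0]
contact_force: [-1.1, 0.4, 0.7]
gripper_width: 0.996
grasp_force: 0.0
```

```bash
cat >> h.py <<'E'
def yaw(o):
    w,x,y,z=o['tool_rot']; M=R.from_quat([x,y,z,w]).as_matrix(); return np.degrees(np.arctan2(M[1,0],M[0,0])),M[:,2]
E
python3 - <<'E'
from h import *
o,KT,im=shot('wrist','w4.png'); print(o['t'],o['eef_pos'],yaw(o),o['q'])
c,s=np.cos(np.radians(-5.7)),np.sin(np.radians(-5.7)); 
def box(cx,cy,L,W,z,a=-5.7):
    c,s=np.cos(np.radians(a)),np.sin(np.radians(a)); return np.array([[cx+c*u*L/2-s*v*W/2,cy+s*u*L/2+c*v*W/2,z] for u,v in [(-1,-1),(1,-1),(1,1),(-1,1)]])
v=im.copy()
cv2.polylines(v,[proj(KT,box(.488,-.421,.09,.06,.112)).round().astype(int)],True,(0,0,255),1)
cv2.imwrite('pics/w4d.png',v)
E
```

```text
4.175 [ 0.48945103 -0.41746952  0.20263258] (np.float64(174.54985215228706), array([ 1.54217038e-03, -1.79066413e-04, -9.99998795e-01])) [ 0.15733361  0.51620942  0.63943174  1.69827594 -0.34914979  1.04215159
  2.38830755]
```

View pics/w4d.png

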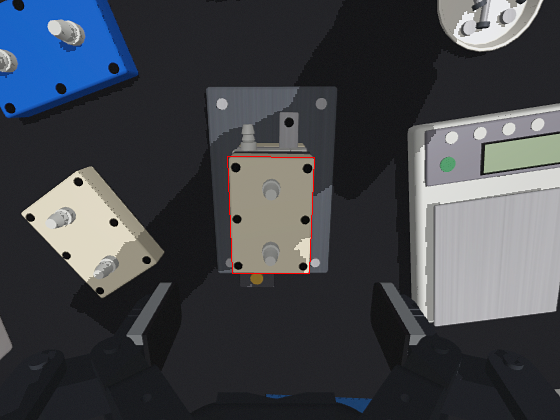

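The overlay shows the end plate at (271,215), matching the measured box within a pixel or two. Descending to grip.

Call:
move_arm(commands=[[[0.001, -0.0035, 0.03, 0, 0, 0, 0.085], [0, 0, 0.03, 0, 0, 0, 0.085], [0, 0, 0.03, 0, 0, 0, 0.085], [0, 0, 0.02, 0, 0, 0, 0.085], [0, 0, 0.0045, 0, 0, 0, 0.085], [0, 0, 0, 0, 0, 0, 0.085], [0, 0, 0, 0, 0, 0, 0.085]]])

```text
t: 5.1
eef_pos: [0.4871, -0.4225, 0.088]
tool_rot: [0.001, 0.049, 0.999, -0.001]
contact_force: [-0.5, -0.9, -0.1]
gripper_width: 0.994
grasp_force: 0.0
```

Call:
move_arm(commands=[[[0, 0.001, 0, 0, 0, 0, 0.07], [0, 0, 0, 0, 0, 0, 0.066], [0, 0, 0, 0, 0, 0, 0.063], [0, 0, 0, 0, 0, 0, 0.06], [0, 0, 0, 0, 0, 0, 0.055], [0, 0, 0, 0, 0, 0, 0.052], [0, 0, 0, 0, 0, 0, 0.052], [0, 0, 0, 0, 0, 0, 0.052]]], squeeze=40)

```text
t: 6.1
eef_pos: [0.4867, -0.4211, 0.0872]
tool_rot: [0.0, 0.049, 0.999, -0.0]
contact_force: [-0.7, 0.8, 5.6]
gripper_width: 0.692
grasp_force: 44.0
```

Call:
move_arm(commands=[[[0, 0, -0.003, 0, 0, 0, 0.052], [0, 0, -0.005, 0, 0, 0, 0.052], [0, 0, -0.02, 0, 0, 0, 0.052], [0, 0, -0.04, 0, 0, 0, 0.052], [0, 0, -0.04, 0, 0, 0, 0.052], [0, 0, 0, 0, 0, 0, 0.052]]])

```text
t: 6.85
eef_pos: [0.488, -0.423, 0.1996]
tool_rot: [0.003, 0.049, 0.999, -0.002]
contact_force: [0.1, -0.4, -1.8]
gripper_width: 0.693
grasp_force: 43.5
```

```bash
python3 - <<'E'
from h import *
o,KT,im=shot('wrist'); print(o['t'],o['eef_pos'],yaw(o),o['q'],o['contact_force'])
_,_,s=shot('side')
a=cv2.resize(s[200:370,230:430],(400,340),interpolation=cv2.INTER_CUBIC)
b=cv2.resize(im,(400,300))
cv2.imwrite('pics/l1.png',np.hstack([a[:300],b]))
E
```

```text
6.85 [ 0.48799032 -0.42299738  0.19958031] (np.float64(174.38879323208295), array([ 0.00621869, -0.00439837, -0.99997099])) [ 0.16423528  0.52113864  0.64183694  1.70015845 -0.35586791  1.03145042
  2.39844327] [ 0.14869391 -0.40219867 -1.7634566 ]
```

View pics/l1.png

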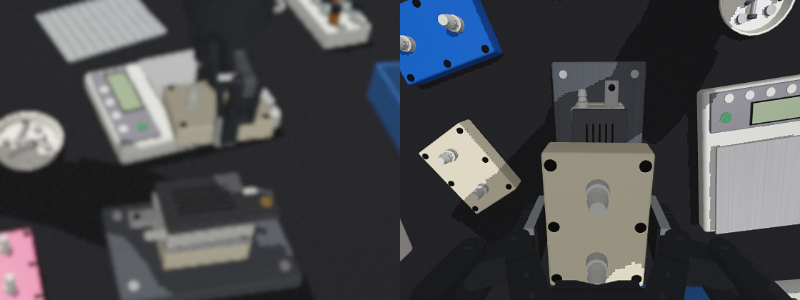

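The end plate is lifted alone, and the graphite stays on the stack. Now to the mat.

Call:
move_arm(commands=[[[0.0047, 0.03, 0, 0, 0, 0, 0.052], [0.0047, 0.055, 0, 0, 0, 0, 0.052], [0.0047, 0.055, 0, 0, 0, 0, 0.052], [0.0047, 0.055, 0, 0, 0, 0, 0.052], [0.0047, 0.055, 0, 0, 0, 0, 0.052], [0.0047, 0.055, 0, 0, 0, 0, 0.052], [0.0047, 0.055, 0, 0, 0, 0, 0.052], [0.0047, 0.045, 0, 0, 0, 0, 0.052], [0, 0.015, 0, 0, 0, -8.5, 0.052], [0, 0, 0, 0, 0, -8.6, 0.052], [0, 0, 0.04, 0, 0, 0, 0.052], [0, 0, 0.05, 0, 0, 0, 0.052], [0, 0, 0.04, 0, 0, 0, 0.052], [0, 0, 0, 0, 0, 0, 0.052], [0, 0, 0, 0, 0, 0, 0.052]]])

```text
t: 8.82
eef_pos: [0.4904, 0.0005, 0.0656]
tool_rot: [0.0, -0.1, 0.995, -0.0]
contact_force: [-0.7, -0.1, -0.9]
gripper_width: 0.696
grasp_force: 44.1
```

```bash
python3 - <<'E'
from h import *
o,KT,im=shot('wrist','w5.png'); print(o['t'],o['eef_pos'],yaw(o),o['contact_force'])
print(togo(o,[.4915,-.0008,.0055]))
E
```

```text
8.825 [0.49035346 0.00053284 0.06555933] (np.float64(-168.5041824790925), array([ 3.16108405e-04, -1.16270866e-04, -9.99999943e-01])) [-0.68098777 -0.10532594 -0.86370344]
[-0.00084069 -0.00152398  0.06005984]
```

View pics/w5.png

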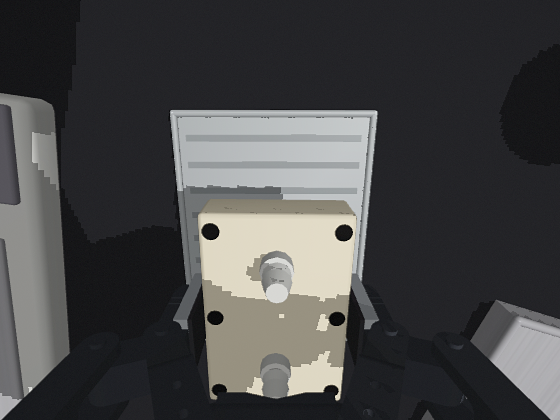

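The plate is aligned over the mat (mat columns 172–376, plate 200–356). Lowering.

Call:
move_arm(commands=[[[-0.001, -0.0015, 0.02, 0, 0, 0, 0.052], [0, 0, 0.02, 0, 0, 0, 0.052], [0, 0, 0.012, 0, 0, 0, 0.052], [0, 0, 0.005, 0, 0, 0, 0.052], [0, 0, 0, 0, 0, 0, 0.052], [0, 0, 0, 0, 0, 0, 0.052]]])

```text
t: 9.62
eef_pos: [0.4918, -0.0005, 0.0084]
tool_rot: [0.001, -0.1, 0.995, 0.0]
contact_force: [0.0, 0.5, -1.8]
gripper_width: 0.694
grasp_force: 44.2
```

Call:
move_arm(commands=[[[0, 0, 0.001, 0, 0, 0, 0.052], [0, 0, 0.001, 0, 0, 0, 0.052], [0, 0, 0, 0, 0, 0, 0.052]]])

```text
t: 10.0
eef_pos: [0.4912, -0.0005, 0.0058]
tool_rot: [-0.0, -0.1, 0.995, 0.0]
contact_force: [-0.5, 0.1, -1.1]
gripper_width: 0.692
grasp_force: 44.2
```

Call:
move_arm(commands=[[[0, 0, 0.0008, 0, 0, 0, 0.052], [0, 0, 0, 0, 0, 0, 0.052]]])

```text
t: 10.25
eef_pos: [0.4913, -0.0005, 0.0051]
tool_rot: [0.0, -0.1, 0.995, 0.0]
contact_force: [-1.2, 0.1, 4.2]
gripper_width: 0.69
grasp_force: 44.5
```

Call:
move_arm(commands=[[[0, 0, 0, 0, 0, 0, 0.06], [0, 0, 0, 0, 0, 0, 0.066], [0, 0, 0, 0, 0, 0, 0.074], [0, 0, 0, 0, 0, 0, 0.08], [0, 0, -0.01, 0, 0, 0, 0.08], [0, 0, -0.03, 0, 0, 0, 0.08], [0, 0, -0.06, 0, 0, 0, 0.085], [0, 0, -0.06, 0, 0, 0, 0.085], [0.011, -0.03, -0.04, 0, 0, 0, 0.085], [0.011, -0.055, 0, 0, 0, 0, 0.085], [0.011, -0.055, 0, 0, 0, 0, 0.085], [0.011, -0.055, 0, 0, 0, 0, 0.085], [0.011, -0.055, 0, 0, 0, 0, 0.085], [0.011, -0.055, 0, 0, 0, 0, 0.085], [0.011, -0.055, 0, 0, 0, 0, 0.085], [0.01, -0.05, 0, 0, 0, 8.6, 0.085], [0, 0, 0.03, 0, 0, 8.6, 0.085], [0, 0, 0.03, 0, 0, 0, 0.085], [0, 0, 0, 0, 0, 0, 0.085]]])

```text
t: 12.62
eef_pos: [0.4867, -0.4183, 0.1434]
tool_rot: [-0.002, 0.05, 0.999, 0.001]
contact_force: [-0.0, 0.0, 0.4]
gripper_width: 0.997
grasp_force: 0.0
```

```bash
python3 - <<'E'
from h import *
o,KT,im=shot('wrist','w6.png'); print(o['t'],o['eef_pos'],yaw(o),o['contact_force'])
def box(cx,cy,L,W,z,a=-5.7):
    c,s=np.cos(np.radians(a)),np.sin(np.radians(a)); return np.array([[cx+c*u*L/2-s*v*W/2,cy+s*u*L/2+c*v*W/2,z] for u,v in [(-1,-1),(1,-1),(1,1),(-1,1)]])
v=im.copy()
cv2.polylines(v,[proj(KT,box(.488,-.421,.09,.06,.086)).round().astype(int)],True,(0,0,255),1)
cv2.imwrite('pics/w6d.png',v)
print(togo(o,[.488,-.421,.0735]))
E
```

```text
12.625 [ 0.4866618  -0.41829843  0.14337073] (np.float64(174.3186428992735), array([-0.00366943,  0.00266358, -0.99998972])) [-0.00325346  0.02023723  0.40070714]
[-0.00187261 -0.00271561  0.0698579 ]
```

View pics/w6d.png

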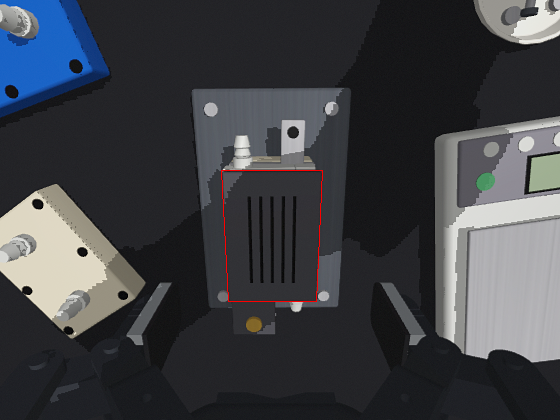

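The graphite electrode lies exactly in the predicted box (223–322, 170–301). Gripping it.

Call:
move_arm(commands=[[[-0.002, -0.0025, 0.03, 0, 0, 0, 0.085], [0, 0, 0.025, 0, 0, 0, 0.085], [0, 0, 0.013, 0, 0, 0, 0.085], [0, 0, 0.002, 0, 0, 0, 0.085], [0, 0, 0, 0, 0, 0, 0.085], [0, 0, 0, 0, 0, 0, 0.085]]], squeeze=30)

```text
t: 13.42
eef_pos: [0.4901, -0.4228, 0.0761]
tool_rot: [0.001, 0.05, 0.999, -0.0]
contact_force: [0.1, -0.5, 0.8]
gripper_width: 0.995
grasp_force: 0.0
```

Call:
move_arm(commands=[[[0.0015, 0.0015, 0.002, 0, 0, 0, 0.075], [0, 0, 0, 0, 0, 0, 0.067], [0, 0, 0, 0, 0, 0, 0.064], [0, 0, 0, 0, 0, 0, 0.062], [0, 0, 0, 0, 0, 0, 0.06], [0, 0, 0, 0, 0, 0, 0.057], [0, 0, 0, 0, 0, 0, 0.054], [0, 0, 0, 0, 0, 0, 0.054], [0, 0, 0, 0, 0, 0, 0.054]]], squeeze=30)

```text
t: 14.55
eef_pos: [0.4884, -0.4209, 0.0733]
tool_rot: [0.0, 0.05, 0.999, -0.0]
contact_force: [-1.6, 0.6, 5.3]
gripper_width: 0.693
grasp_force: 33.1
```

Call:
move_arm(commands=[[[0, 0, -0.003, 0, 0, 0, 0.054], [0, 0, -0.005, 0, 0, 0, 0.054], [0, 0, -0.03, 0, 0, 0, 0.054], [0, 0.01, -0.05, 0, 0, 0, 0.054], [0.002, 0.045, -0.05, 0, 0, 0, 0.054], [0.002, 0.055, 0, 0, 0, 0, 0.054], [0.002, 0.055, 0, 0, 0, 0, 0.054], [0.002, 0.055, 0, 0, 0, 0, 0.054], [0.002, 0.055, 0, 0, 0, 0, 0.054], [0.002, 0.055, 0, 0, 0, 0, 0.054], [0.002, 0.055, 0, 0, 0, 0, 0.054], [0.002, 0.055, 0, 0, 0, 0, 0.054], [0.002, 0.055, 0, 0, 0, 0, 0.054], [0.002, 0.055, 0, 0, 0, 0, 0.054], [0.002, 0.055, 0, 0, 0, 0, 0.054], [0, 0.055, 0, 0, 0, 0, 0.054], [0, 0.03, 0, 0, 0, 0, 0.054], [0, 0, 0, 0, 0, 0, 0.054], [0, 0, 0, 0, 0, 0, 0.054]]])

```text
t: 16.92
eef_pos: [0.5347, 0.263, 0.2074]
tool_rot: [-0.0, 0.051, 0.999, -0.001]
contact_force: [-0.2, -1.0, -1.2]
gripper_width: 0.691
grasp_force: 33.1
```

```bash
python3 - <<'E'
from h import *
import json
o,KT,im=shot('wrist','w7.png'); print(o['t'],o['eef_pos'],yaw(o),o['contact_force'],o['gripper_width'])
json.dump([k.tolist() for k in KT],open('w7.json','w'))
E
```

```text
16.925 [0.53469346 0.2629862  0.2073716 ] (np.float64(174.20295595958515), array([-2.40926151e-04, -1.23394225e-03, -9.99999210e-01])) [-0.15891357 -1.04500846 -1.20926531] 0.6907830325603111
```

View pics/w7.png

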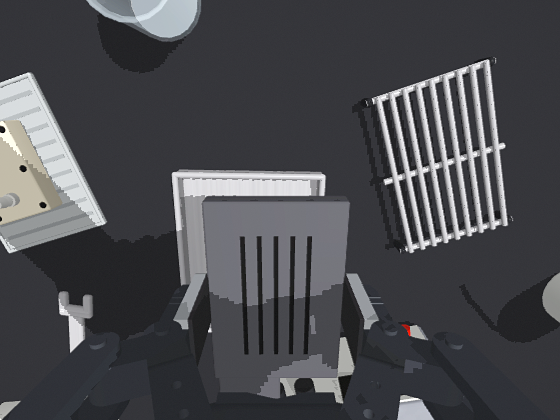

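The graphite is held. The tray's near outer corners are at (173,172) and (325,174), and the rack is at (440,155).

```bash
python3 - <<'E'
from h import *
import json
KT=[np.array(k) for k in json.load(open('w7.json'))]; im=cv2.imread('pics/w7.png'); g=cv2.cvtColor(im,cv2.COLOR_BGR2GRAY)
# first bright row of near rim per column; left edge per row
cols=np.arange(185,316,5); top=np.array([150+np.argmax(g[150:200,c]>120) for c in cols])
rows=np.arange(185,270,5); lf=np.array([150+np.argmax(g[r,150:200]>120) for r in rows])
A=plane(KT,np.c_[cols,top],.025)[:,:2]; B=plane(KT,np.c_[lf,rows],.025)[:,:2]
def fit(P): v=cv2.fitLine(P.astype(np.float32),cv2.DIST_HUBER,0,1e-5,1e-5).ravel(); return v[2:],v[:2]
p,d=fit(A); q,e=fit(B); print('near',np.degrees(np.arctan2(d[1],d[0])),'left',np.degrees(np.arctan2(e[1],e[0])))
e*=np.sign(e[0]); d*=np.sign(d[1])
t=np.linalg.solve(np.c_[d,-e],q-p); c=p+d*t[0]; R_=plane(KT,[(325.5,174)],.025)[0,:2]
print('corner',c,'right',R_,np.linalg.norm(R_-c)); 
n=np.array([d[1],-d[0]]); print('centre',c+d*.074+n*.092, R_-d*.074+n*.092,'yaw',np.degrees(np.arctan2(n[1],n[0])))
m=np.zeros_like(g); m[50:265,350:515]=g[50:265,350:515]>140
k,l,s,_=cv2.connectedComponentsWithStats(m); k=1+np.argmax(s[1:,4]); P=plane(KT,np.argwhere(l==k)[:,::-1],.03)[:,:2]
print('rack',cv2.minAreaRect((P*1000).astype(np.float32)))
o=bot.get_obs()
E
```

```text
near 83.248436 left -6.4428186
corner [0.5052565 0.1637072] right [0.52458075 0.31254215] 0.15008421349135187
centre [0.60531825 0.22637811] [0.60724298 0.2282394 ] yaw -6.751557
rack ((526.2442016601562, 423.7284851074219), (161.05844116210938, 113.90005493164062), 12.405540466308594)
```

Call:
move_arm(commands=[[[-0.037, -0.0143, 0, 0, 0, 0.8, 0.054], [-0.038, -0.0143, 0, 0, 0, 0, 0.054], [0, 0, 0.05, 0, 0, 0, 0.054], [0, 0, 0.05, 0, 0, 0, 0.054], [0, 0, 0.05, 0, 0, 0, 0.054], [0, 0, 0, 0, 0, 0, 0.054], [0, 0, 0, 0, 0, 0, 0.054]]])

```text
t: 17.85
eef_pos: [0.6076, 0.2276, 0.0595]
tool_rot: [0.001, 0.057, 0.998, 0.0]
contact_force: [0.0, 1.0, -1.1]
gripper_width: 0.69
grasp_force: 33.8
```

```bash
python3 - <<'E'
from h import *
o=bot.get_obs(); print(o['t'],o['eef_pos'],yaw(o),o['contact_force'],togo(o,[.6065,.227,.0013]))
E
```

```text
17.85 [0.60756529 0.22758994 0.05950479] (np.float64(173.4239331139098), array([ 2.39844985e-03,  4.00752615e-04, -9.99997043e-01])) [ 0.02642094  1.01834049 -1.05594299] [ 0.00112673 -0.00074721  0.05820183]
```

Call:
move_arm(commands=[[[0.001, -0.001, 0.025, 0, 0, 0, 0.054], [0, 0, 0.02, 0, 0, 0, 0.054], [0, 0, 0.008, 0, 0, 0, 0.054], [0, 0, 0.002, 0, 0, 0, 0.054], [0, 0, 0, 0, 0, 0, 0.054], [0, 0, 0, 0, 0, 0, 0.054]]])

```text
t: 18.6
eef_pos: [0.6055, 0.2278, 0.0031]
tool_rot: [0.0, 0.057, 0.998, 0.0]
contact_force: [-1.1, 0.0, -1.3]
gripper_width: 0.691
grasp_force: 33.8
```

Call:
move_arm(commands=[[[0, 0, 0.0008, 0, 0, 0, 0.054], [0, 0, 0, 0, 0, 0, 0.054]]])

```text
t: 18.85
eef_pos: [0.605, 0.2277, 0.0017]
tool_rot: [0.0, 0.057, 0.998, 0.0]
contact_force: [-0.1, 0.3, -0.7]
gripper_width: 0.693
grasp_force: 33.8
```

Call:
move_arm(commands=[[[-0.001, 0, 0.0005, 0, 0, 0, 0.054], [0, 0, 0, 0, 0, 0, 0.054]]])

```text
t: 19.1
eef_pos: [0.6057, 0.2276, 0.0013]
tool_rot: [-0.0, 0.057, 0.998, 0.0]
contact_force: [-2.6, -1.2, 2.8]
gripper_width: 0.692
grasp_force: 34.2
```

Call:
move_arm(commands=[[[0, 0, 0, 0, 0, 0, 0.061], [0, 0, 0, 0, 0, 0, 0.066], [0, 0, 0, 0, 0, 0, 0.076], [0, 0, 0, 0, 0, 0, 0.076], [0, 0, -0.01, 0, 0, 0, 0.076], [0, 0, -0.04, 0, 0, 0, 0.076], [0, 0, -0.06, 0, 0, 0, 0.085], [0.0036, -0.03, -0.06, 0, 0, 0, 0.085], [0.0036, -0.055, -0.02, 0, 0, 0, 0.085], [0.0036, -0.055, 0, 0, 0, 0, 0.085], [0.0036, -0.055, 0, 0, 0, 0, 0.085], [0.0036, -0.055, 0, 0, 0, 0, 0.085], [0.0036, -0.055, 0, 0, 0, 0, 0.085], [0.0036, -0.055, 0, 0, 0, 0, 0.085], [0.0036, -0.055, 0, 0, 0, 0, 0.085], [0.0036, -0.055, 0, 0, 0, 0, 0.085], [0.0036, -0.055, 0, 0, 0, 0, 0.085], [0.0036, -0.055, 0, 0, 0, 0, 0.085], [0.0036, -0.055, 0, 0, 0, 0, 0.085], [0, -0.02, 0, 0, 0, -0.9, 0.085]]])

```text
t: 21.6
eef_pos: [0.4872, -0.4208, 0.1881]
tool_rot: [0.0, 0.051, 0.999, -0.001]
contact_force: [-0.1, -0.3, -0.9]
gripper_width: 0.992
grasp_force: 0.0
```

```bash
python3 - <<'E'
from h import *
o,KT,im=shot('wrist','w8.png'); o=bot.get_obs(); print(o['t'],o['eef_pos'],yaw(o),o['contact_force'],togo(o,[.488,-.421,.055]))
# white frame gasket region check: pan corners etc. later
import json; json.dump([k.tolist() for k in KT],open('w8.json','w'))
def box(cx,cy,L,W,z,a=-5.7):
    c,s=np.cos(np.radians(a)),np.sin(np.radians(a)); return np.array([[cx+c*u*L/2-s*v*W/2,cy+s*u*L/2+c*v*W/2,z] for u,v in [(-1,-1),(1,-1),(1,1),(-1,1)]])
v=im.copy()
cv2.polylines(v,[proj(KT,box(.488,-.421,.09,.06,.072)).round().astype(int)],True,(0,0,255),1)
cv2.imwrite('pics/w8d.png',v)
E
```

```text
21.65 [ 0.48691968 -0.42208759  0.18813966] (np.float64(174.12138524140042), array([ 1.07854112e-04, -3.87327351e-03, -9.99992493e-01])) [-0.50894792 -2.11270554  1.47007984] [-0.00089615  0.00170401  0.13313456]
```

View pics/w8d.png

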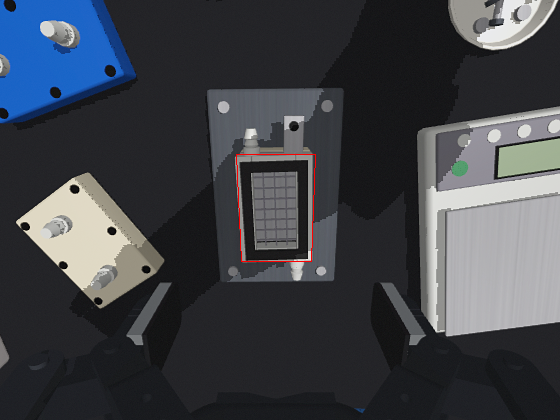

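The spacer frame fits the predicted box (237–314, 154–261). Gripping it.

Call:
move_arm(commands=[[[-0.001, 0.001, 0.04, 0, 0, 0, 0.085], [0, 0, 0.04, 0, 0, 0, 0.085], [0, 0, 0.035, 0, 0, 0, 0.085], [0, 0, 0.015, 0, 0, 0, 0.085], [0, 0, 0.002, 0, 0, 0, 0.085], [0, 0, 0, 0, 0, 0, 0.085], [0, 0, 0, 0, 0, 0, 0.085]]], squeeze=35)

```text
t: 22.52
eef_pos: [0.4914, -0.4161, 0.0564]
tool_rot: [0.001, 0.049, 0.999, -0.001]
contact_force: [-0.2, -0.1, -0.4]
gripper_width: 0.998
grasp_force: 0.0
```

Call:
move_arm(commands=[[[0.003, -0.005, 0.001, 0, 0, 0, 0.085], [0, 0, 0, 0, 0, 0, 0.075], [0, 0, 0, 0, 0, 0, 0.075]]])

```text
t: 22.9
eef_pos: [0.4871, -0.4203, 0.054]
tool_rot: [0.0, 0.049, 0.999, 0.0]
contact_force: [0.2, 0.5, 0.4]
gripper_width: 0.877
grasp_force: 0.0
```

Call:
move_arm(commands=[[[-0.001, -0.0005, -0.001, 0, 0, 0, 0.067], [0, 0, 0, 0, 0, 0, 0.064], [0, 0, 0, 0, 0, 0, 0.062], [0, 0, 0, 0, 0, 0, 0.06], [0, 0, 0, 0, 0, 0, 0.057], [0, 0, 0, 0, 0, 0, 0.054], [0, 0, 0, 0, 0, 0, 0.054], [0, 0, 0, 0, 0, 0, 0.054]]], squeeze=35)

```text
t: 23.9
eef_pos: [0.4883, -0.421, 0.0554]
tool_rot: [0.0, 0.049, 0.999, -0.0]
contact_force: [-1.3, 0.2, 5.5]
gripper_width: 0.692
grasp_force: 38.2
```

Call:
move_arm(commands=[[[0, 0, -0.003, 0, 0, 0, 0.054], [0, 0, -0.005, 0, 0, 0, 0.054], [0, 0, -0.03, 0, 0, 0, 0.054], [0, 0.005, -0.05, 0, 0, 0, 0.054], [0.003, 0.03, -0.05, 0, 0, 0, 0.054], [0.003, 0.055, 0, 0, 0, 0, 0.054], [0.003, 0.055, 0, 0, 0, 0, 0.054], [0.003, 0.055, 0, 0, 0, 0, 0.054], [0.003, 0.055, 0, 0, 0, 0, 0.054], [0.003, 0.055, 0, 0, 0, 0, 0.054], [0.003, 0.055, 0, 0, 0, 0, 0.054], [0.003, 0.055, 0, 0, 0, 0, 0.054], [0.003, 0.055, 0, 0, 0, 0, 0.054], [0.003, 0.055, 0, 0, 0, 0, 0.054], [0.003, 0.055, 0, 0, 0, 0, 0.054], [0.003, 0.055, 0, 0, 0, 0, 0.054], [0.003, 0.055, 0, 0, 0, 0, 0.054], [0.003, 0.055, 0, 0, 0, 0, 0.054], [0.003, 0.055, 0, 0, 0, 0, 0.054], [0, 0.03, 0, 0, 0, 0, 0.054]]])

```text
t: 26.4
eef_pos: [0.5232, 0.4186, 0.1925]
tool_rot: [-0.0, 0.047, 0.999, 0.0]
contact_force: [0.2, -0.4, -1.5]
gripper_width: 0.694
grasp_force: 38.0
```

Call:
move_arm(commands=[[[0, 0, 0, 0, 0, -9, 0.054], [0, 0, 0, 0, 0, -9, 0.054], [0, 0, 0, 0, 0, 0, 0.054], [0, 0, 0, 0, 0, 0, 0.054]]])

```text
t: 26.9
eef_pos: [0.5246, 0.4145, 0.1929]
tool_rot: [-0.0, -0.106, 0.994, 0.0]
contact_force: [0.3, -0.2, -1.9]
gripper_width: 0.69
grasp_force: 38.0
```

```bash
python3 - <<'E'
from h import *
o=bot.get_obs(); print(o['t'],o['eef_pos'],yaw(o),o['contact_force'],o['gripper_width'],togo(o,[.526,.425,.0314]))
E
```

```text
26.9 [0.52455282 0.41445596 0.19294941] (np.float64(-167.7732304467529), array([-2.18137596e-04, -1.79935229e-05, -9.99999976e-01])) [ 0.27809868 -0.18124118 -1.89451906] 0.6902817433150188 [-0.00368245  0.00999376  0.1615489 ]
```

Call:
move_arm(commands=[[[-0.0035, 0.01, 0.04, 0, 0, 0, 0.054], [0, 0, 0.05, 0, 0, 0, 0.054], [0, 0, 0.04, 0, 0, 0, 0.054], [0, 0, 0, 0, 0, 0, 0.054], [0, 0, 0, 0, 0, 0, 0.054]]])

```text
t: 27.52
eef_pos: [0.527, 0.4257, 0.0646]
tool_rot: [0.001, -0.108, 0.994, 0.001]
contact_force: [0.6, 1.0, -0.3]
gripper_width: 0.689
grasp_force: 38.2
```

```bash
python3 - <<'E'
from h import *
o=bot.get_obs(); print(o['t'],o['eef_pos'],yaw(o),o['contact_force'],o['gripper_width'],togo(o,[.526,.425,.0314]))
E
```

```text
27.525 [0.52697308 0.42568497 0.0646418 ] (np.float64(-167.64834287561013), array([ 0.00190849,  0.00121553, -0.99999744])) [ 0.60107635  0.99121912 -0.28770283] 0.6889326973587168 [ 0.00116769 -0.00048686  0.03323903]
```

Call:
move_arm(commands=[[[0.001, -0.0005, 0.018, 0, 0, 0, 0.054], [0, 0, 0.009, 0, 0, 0, 0.054], [0, 0, 0.003, 0, 0, 0, 0.054], [0, 0, 0, 0, 0, 0, 0.054], [0, 0, 0, 0, 0, 0, 0.054]]])

```text
t: 28.15
eef_pos: [0.5253, 0.4246, 0.0333]
tool_rot: [0.0, -0.108, 0.994, 0.0]
contact_force: [0.3, 0.2, -0.8]
gripper_width: 0.697
grasp_force: 38.2
```

Call:
move_arm(commands=[[[0, 0, 0.001, 0, 0, 0, 0.054], [0, 0, 0, 0, 0, 0, 0.054]]])

```text
t: 28.4
eef_pos: [0.525, 0.4245, 0.032]
tool_rot: [0.0, -0.108, 0.994, 0.0]
contact_force: [-1.2, -0.1, -0.8]
gripper_width: 0.692
grasp_force: 38.2
```

Call:
move_arm(commands=[[[0, 0, 0.0008, 0, 0, 0, 0.054], [0, 0, 0, 0, 0, 0, 0.054]]])

```text
t: 28.65
eef_pos: [0.5251, 0.4246, 0.0314]
tool_rot: [0.0, -0.108, 0.994, 0.0]
contact_force: [-0.3, 0.0, 2.3]
gripper_width: 0.693
grasp_force: 38.4
```

Call:
move_arm(commands=[[[0, 0, 0, 0, 0, 0, 0.061], [0, 0, 0, 0, 0, 0, 0.066], [0, 0, 0, 0, 0, 0, 0.076], [0, 0, 0, 0, 0, 0, 0.08], [0, 0, -0.01, 0, 0, 0, 0.08], [0, 0, -0.05, 0, 0, 0, 0.085], [0, 0, -0.06, 0, 0, 0, 0.085], [0.007, -0.027, -0.04, 0, 0, 0, 0.085], [0.0145, -0.0545, 0, 0, 0, 0, 0.085], [0.0145, -0.0545, 0, 0, 0, 0, 0.085], [0.0145, -0.0545, 0, 0, 0, 0, 0.085], [0.0145, -0.0545, 0, 0, 0, 0, 0.085], [0.0145, -0.0545, 0, 0, 0, 0, 0.085], [0.0145, -0.0545, 0, 0, 0, 0, 0.085], [0.0145, -0.0545, 0, 0, 0, 0, 0.085], [0.0145, -0.0545, 0, 0, 0, 0, 0.085], [0.0145, -0.0545, 0, 0, 0, 0, 0.085], [0.0145, -0.0545, 0, 0, 0, 0, 0.085]]])

```text
t: 30.9
eef_pos: [0.4995, -0.1686, 0.192]
tool_rot: [0.001, -0.108, 0.994, 0.0]
contact_force: [0.8, -0.8, -0.1]
gripper_width: 0.997
grasp_force: 0.0
```

Call:
move_arm(commands=[[[0.0145, -0.0545, 0, 0, 0, 0, 0.085], [0.0145, -0.0545, 0, 0, 0, 0, 0.085], [0.0145, -0.0545, 0, 0, 0, 0, 0.085], [0.0145, -0.0545, 0, 0, 0, 0, 0.085], [0.007, -0.027, 0, 0, 0, 0, 0.085], [0, 0, 0, 0, 0, 9, 0.085], [0, 0, 0, 0, 0, 9, 0.085], [0, 0, 0, 0, 0, 0, 0.085], [0, 0, 0, 0, 0, 0, 0.085]]])

```text
t: 32.02
eef_pos: [0.4889, -0.4199, 0.1915]
tool_rot: [0.0, 0.047, 0.999, -0.0]
contact_force: [-0.3, 0.2, 0.2]
gripper_width: 0.994
grasp_force: 0.0
```

```bash
python3 - <<'E'
from h import *
import json
o,KT,im=shot('wrist','w9.png'); print(o['t'],o['eef_pos'],yaw(o),o['contact_force'],togo(o,[.488,-.421,.043]))
json.dump([k.tolist() for k in KT],open('w9.json','w'))
def box(cx,cy,L,W,z,a=-5.7):
    c,s=np.cos(np.radians(a)),np.sin(np.radians(a)); return np.array([[cx+c*u*L/2-s*v*W/2,cy+s*u*L/2+c*v*W/2,z] for u,v in [(-1,-1),(1,-1),(1,1),(-1,1)]])
v=im.copy()
cv2.polylines(v,[proj(KT,box(.488,-.421,.09,.06,.054)).round().astype(int)],True,(0,0,255),1)
cv2.imwrite('pics/w9d.png',v)
E
```

```text
32.025 [ 0.4888557  -0.41992284  0.19149999] (np.float64(174.6035390089647), array([ 3.37046629e-04, -4.26859436e-05, -9.99999942e-01])) [-0.30820816  0.16617552  0.23362787] [ 0.00080102 -0.00115126  0.14849974]
```

View pics/w9d.png

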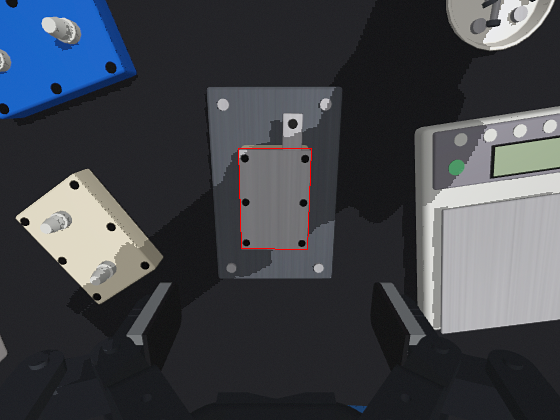

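The steel electrode fits its predicted box (239–311, 148–249). I'll grip it and locate the pan edges numerically from saved pictures.

Call:
move_arm(commands=[[[0.001, -0.001, 0.045, 0, 0, 0, 0.085], [0, 0, 0.045, 0, 0, 0, 0.085], [0, 0, 0.035, 0, 0, 0, 0.085], [0, 0, 0.018, 0, 0, 0, 0.085], [0, 0, 0.0025, 0, 0, 0, 0.085], [0, 0, 0, 0, 0, 0, 0.085], [0, 0, 0, 0, 0, 0, 0.085]]], squeeze=50)

```text
t: 32.95
eef_pos: [0.4884, -0.4217, 0.0471]
tool_rot: [0.001, 0.049, 0.999, -0.001]
contact_force: [0.2, 0.1, -0.1]
gripper_width: 0.994
grasp_force: 0.0
```

```bash
python3 - <<'E'
from h import *
import json
def ld(n): return [np.array(k) for k in json.load(open(n+'.json'))], cv2.GaussianBlur(cv2.cvtColor(cv2.imread(f'pics/{n}.png'),cv2.COLOR_BGR2GRAY),(3,3),0).astype(float)
def edges(n,a,b,half,N=25,ax=0,sgn=0):
    KT,g=ld(n); out=[]
    for t in np.linspace(.08,.92,N):
        u,v=np.array(a)*(1-t)+np.array(b)*t
        if ax==0: r=int(round(v)); c=np.arange(int(u)-half,int(u)+half+1); l=g[r,c]
        else: c0=int(round(u)); c=np.arange(int(v)-half,int(v)+half+1); l=g[c,c0]
        d=np.diff(l); k=np.argmax(np.abs(d) if sgn==0 else sgn*d); p=c[k]+.5
        out.append((p,r) if ax==0 else (c0,p))
    out=np.array(out); P=plane(KT,out,.044)[:,:2]
    v=cv2.fitLine(P.astype(np.float32),cv2.DIST_HUBER,0,1e-5,1e-5).ravel(); nrm=np.array([-v[1],v[0]]); res=np.abs((P-v[2:])@nrm)
    ang=(np.degrees(np.arctan2(v[1],v[0]))+90)%180-90
    print(n,a,b,'ang',ang.round(2),'mid',plane(KT,(np.array(a)+b)/2,.044)[0,:2].round(4),'pt',v[2:].round(4),'medres',np.median(res).round(5)); return v
L=edges('w3',(402,238),(417,327),6); T=edges('w3',(402,238),(509,211),6,ax=1)
Rr=edges('w3',(509,211),(519,303),6); B=edges('w3',(417,327),(519,303),6,ax=1)
L9=edges('w9',(440,208),(442,333),6); T9=edges('w9',(440,208),(555,191),6,ax=1)
def X(l,m): t=np.linalg.solve(np.c_[l[:2],-m[:2]],m[2:]-l[2:]); return l[2:]+l[:2]*t[0]
C=np.array([X(L,T),X(T,Rr),X(Rr,B),X(B,L)]); print(C.round(4),np.linalg.norm(np.roll(C,-1,0)-C,axis=1),C.mean(0))
print(X(L9,T9))
E
```

```text
w3 (402, 238) (417, 327) ang 4.96 mid [ 0.5749 -0.2698] pt [ 0.5816 -0.2725] medres 0.00085
w3 (402, 238) (509, 211) ang -86.49 mid [ 0.5088 -0.208 ] pt [ 0.5057 -0.198 ] medres 0.00016
w3 (509, 211) (519, 303) ang 3.39 mid [ 0.5688 -0.1405] pt [ 0.5681 -0.1398] medres 0.00026
w3 (417, 327) (519, 303) ang -86.82 mid [ 0.6411 -0.2001] pt [ 0.6454 -0.2089] medres 0.00045
w9 (440, 208) (442, 333) ang 3.06 mid [ 0.575  -0.2686] pt [ 0.5801 -0.2671] medres 0.00023
w9 (440, 208) (555, 191) ang -85.6 mid [ 0.5081 -0.223 ] pt [ 0.5084 -0.2231] medres 0.00024
[[ 0.5106 -0.2787]
 [ 0.5023 -0.1437]
 [ 0.6413 -0.1355]
 [ 0.6486 -0.2667]] [0.13519882 0.1392659  0.13140295 0.13855687] [ 0.57572734 -0.206137  ]
[ 0.5120619  -0.27074164]
```

Call:
move_arm(commands=[[[0, 0.0005, 0.003, 0, 0, 0, 0.075], [0, 0, 0, 0, 0, 0, 0.067], [0, 0, 0, 0, 0, 0, 0.067]]])

```text
t: 33.33
eef_pos: [0.4877, -0.4204, 0.0427]
tool_rot: [0.0, 0.049, 0.999, -0.0]
contact_force: [0.4, 0.1, 0.5]
gripper_width: 0.785
grasp_force: 0.0
```

Call:
move_arm(commands=[[[0, -0.0005, -0.0005, 0, 0, 0, 0.064], [0, 0, 0, 0, 0, 0, 0.062], [0, 0, 0, 0, 0, 0, 0.06], [0, 0, 0, 0, 0, 0, 0.057], [0, 0, 0, 0, 0, 0, 0.054], [0, 0, 0, 0, 0, 0, 0.052], [0, 0, 0, 0, 0, 0, 0.052]]], squeeze=60)

```text
t: 34.2
eef_pos: [0.4876, -0.4213, 0.0439]
tool_rot: [0.0, 0.049, 0.999, -0.0]
contact_force: [-1.1, 1.5, 5.0]
gripper_width: 0.676
grasp_force: 62.6
```

Call:
move_arm(commands=[[[0, 0, -0.003, 0, 0, 0, 0.052], [0, 0, -0.005, 0, 0, 0, 0.052], [0, 0, -0.03, 0, 0, 0, 0.052], [0, 0, -0.045, 0, 0, 0, 0.052], [0, 0, -0.01, 0, 0, 0, 0.052], [0, 0, 0, 0, 0, 0, 0.052]]])

```text
t: 34.95
eef_pos: [0.4878, -0.4207, 0.1361]
tool_rot: [0.0, 0.049, 0.999, 0.0]
contact_force: [-0.4, 1.1, -2.8]
gripper_width: 0.675
grasp_force: 65.5
```

Call:
move_arm(commands=[[[-0.0132, 0.03, 0, 0, 0, 0, 0.052], [-0.0132, 0.05, 0, 0, 0, 0, 0.052], [-0.0132, 0.05, 0, 0, 0, 0, 0.052], [-0.0132, 0.05, 0, 0, 0, 0, 0.052], [-0.0132, 0.044, 0, 0, 0, 0, 0.052], [0, 0, 0, 0, 0, -8.9, 0.052], [0, 0, 0.04, 0, 0, 0, 0.052], [0, 0, 0.02, 0, 0, 0, 0.052], [0, 0, 0, 0, 0, 0, 0.052], [0, 0, 0, 0, 0, 0, 0.052]]])

```text
t: 36.2
eef_pos: [0.5754, -0.2051, 0.0766]
tool_rot: [0.0, -0.029, 1.0, -0.0]
contact_force: [0.6, 0.6, -2.9]
gripper_width: 0.675
grasp_force: 65.5
```

```bash
python3 - <<'E'
from h import *
o=bot.get_obs(); print(o['t'],o['eef_pos'],yaw(o),o['contact_force'],o['gripper_width'],togo(o,[.575,-.204,.0419]))
E
```

```text
36.2 [ 0.575406   -0.20506342  0.07662012] (np.float64(-176.72137045529206), array([ 4.49626416e-04, -5.42046784e-04, -9.99999752e-01])) [ 0.58866538  0.56795416 -2.93020103] 0.6745651657898274 [0.00035903 0.00110458 0.03471935]
```

Call:
move_arm(commands=[[[0, 0.001, 0.018, 0, 0, 0, 0.052], [0, 0, 0.01, 0, 0, 0, 0.052], [0, 0, 0.004, 0, 0, 0, 0.052], [0, 0, 0, 0, 0, 0, 0.052], [0, 0, 0, 0, 0, 0, 0.052]]])

```text
t: 36.83
eef_pos: [0.5753, -0.2037, 0.0445]
tool_rot: [0.0, -0.029, 1.0, -0.0]
contact_force: [0.5, -0.8, -2.8]
gripper_width: 0.677
grasp_force: 65.5
```

Call:
move_arm(commands=[[[0, 0, 0.001, 0, 0, 0, 0.052], [0, 0, 0, 0, 0, 0, 0.052]]])

```text
t: 37.08
eef_pos: [0.5752, -0.2034, 0.0433]
tool_rot: [0.0, -0.029, 1.0, 0.0]
contact_force: [-0.0, -0.9, -2.1]
gripper_width: 0.671
grasp_force: 65.5
```

Call:
move_arm(commands=[[[0, 0, 0.001, 0, 0, 0, 0.052], [0, 0, 0, 0, 0, 0, 0.052]]])

```text
t: 37.33
eef_pos: [0.5751, -0.2034, 0.0421]
tool_rot: [-0.0, -0.029, 1.0, 0.0]
contact_force: [0.3, -1.2, -3.0]
gripper_width: 0.677
grasp_force: 65.5
```

Call:
move_arm(commands=[[[0, 0, 0.0006, 0, 0, 0, 0.052], [0, 0, 0, 0, 0, 0, 0.052]]])

```text
t: 37.58
eef_pos: [0.5751, -0.2034, 0.0419]
tool_rot: [0.0, -0.029, 1.0, 0.0]
contact_force: [-0.9, 2.6, 3.9]
gripper_width: 0.677
grasp_force: 66.2
```

Call:
move_arm(commands=[[[0, 0, 0, 0, 0, 0, 0.06], [0, 0, 0, 0, 0, 0, 0.064], [0, 0, 0, 0, 0, 0, 0.072], [0, 0, 0, 0, 0, 0, 0.082], [0, 0, -0.01, 0, 0, 0, 0.085], [0, 0, -0.05, 0, 0, 0, 0.085], [0, 0, -0.06, 0, 0, 0, 0.085], [0, 0, -0.06, 0, 0, 0, 0.085], [0.05, 0, -0.03, 0, 0, 0, 0.085], [0.05, 0, 0, 0, 0, 0, 0.085], [0, 0, 0, 0, 0, 0, 0.085], [0, 0, 0, 0, 0, 0, 0.085]]])

```text
t: 39.08
eef_pos: [0.4759, -0.209, 0.2522]
tool_rot: [0.001, -0.029, 1.0, 0.0]
contact_force: [0.5, -0.8, -0.1]
gripper_width: 0.996
grasp_force: 0.0
```

```bash
python3 - <<'E'
from h import *
o,KT,im=shot('wrist','w10.png'); print(o['t'],o['eef_pos'],o['contact_force'])
def box(cx,cy,L,W,z,a):
    c,s=np.cos(np.radians(a)),np.sin(np.radians(a)); return np.array([[cx+c*u*L/2-s*v*W/2,cy+s*u*L/2+c*v*W/2,z] for u,v in [(-1,-1),(1,-1),(1,1),(-1,1)]])
g=cv2.GaussianBlur(cv2.cvtColor(im,cv2.COLOR_BGR2GRAY),(3,3),0).astype(float)
# distance (px) from predicted edge to strongest image edge, per side
def chk(name,b):
    p=proj(KT,b); out=[]
    for i in range(4):
        a,c=p[i],p[(i+1)%4]; n=np.array([c[1]-a[1],a[0]-c[0]]); n/=np.linalg.norm(n); if_=np.sign(n@(a-p.mean(0))); n*=if_
        prof=[]
        for t in np.linspace(.1,.9,30):
            q=a+(c-a)*t; s=q+np.outer(np.arange(-8,9),n)
            prof.append(cv2.remap(g.astype(np.float32),s[:,:1].astype(np.float32),s[:,1:].astype(np.float32),cv2.INTER_LINEAR).ravel())
        d=np.abs(np.diff(prof,axis=1)); k=d.argmax(1)-7.5; out.append((round(float(np.median(k)),1),round(float(np.std(k)),1)))
    print(name,p.round().astype(int).tolist(),out)
chk('cathode',box(.575,-.2035,.09,.06,.052,3.3)); chk('end',box(.492,-.0005,.09,.06,.030,11.5))
E
```

```text
39.075 [ 0.47591487 -0.20895409  0.2521719 ] [ 0.49742372 -0.78283096 -0.05954371]
cathode [[248, 233], [250, 304], [301, 304], [303, 233]] [(0.5, 3.0), (1.0, 2.1), (0.5, 1.6), (-1.5, 1.4)]
end [[433, 169], [432, 244], [484, 238], [489, 161]] [(0.5, 2.4), (-0.5, 2.3), (7.5, 5.8), (-0.5, 1.4)]
```

Both parts that can be checked sit within about 1–2 px of where they should. Handing in.

```bash
python3 -c "
from station import bot
print(bot.hand_in())"
```

```text
the job is handed in; nothing more can be done
None
```

I took the cell apart from the top down, set each of the four parts down on its own place, left the beaker alone and handed the job in at about 39 s; the end plate and steel electrode were checked in a wrist picture after release, the graphite and spacer frame only by contact force as they touched down.

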